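# Strip the pressure cooker's vent for washing

## Robot

A 6-joint arm with a two-finger parallel gripper is mounted at the origin on the work surface. World frame = base frame: x ahead of the robot, y to its left, z up, the work surface at z = 0. Lengths are in m, angles in rad, forces in N, time in s.
With the tool pointing down it reaches from about 0.3 to 0.875 m from the base axis. Payload 6.4 kg.
Tool frame: the origin (TCP) lies midway between the tips of the shut fingers; the grasp point (between the pads) lies ctrl.grip_point_offset behind it (ctrl.grip_point_offset is the distance from the TCP to the grasp point, in m); z points along the fingers, y is the direction in which the jaws open and shut (so a half turn about z gives the same grasp; the last joint's range is limited). The gripper opens to 85 mm and grips with 20 to 120 N. Pads are 22 mm wide; open, the fingers measure 114 mm over their backs; the gripper's body (76 mm by 85 mm) begins 54 mm behind the grasp point. The pads swing forward as they close: fully open they stand 13 mm farther back than shut.
Start: joints at [-1.494, 0.181, 1.607, -0, 1.354, -0.206], TCP at [0.16, -0.552, 0.231] pointing down, gripper open.
Joint ranges: [-2.99, 2.99], [-0.89, 2.07], [0.3, 2.58], [-1.14, 4.28], [0, 2.63], [-3.12, 3.12]. Speed limits (rad/s): [2.57, 2.57, 3.01, 3.14, 3.14, 3.14].

## Interface

Orientations are given as a unit quaternion [w, x, y, z].
In Python, from bench import ctrl, viewer gives the robot as it stands.
- The arm moves only by the shell command python3 -m handwheel 'ROWS' [OPENING]. ROWS is JSON, a list of rows, each an object with "travel": the shift along the tool's x, y, z as a fraction of full scale, a list of three; "dr": the turn, a rotation vector about the tool's x, y, z as a fraction of full scale, a list of three. A call has 1 to 20 rows; each row shifts and turns the pose as measured when the row begins, along the tool's axes as they then stand; what a row does not reach is not made up. Full scale, the value 1, is 150 mm for a shift and 30 degrees for a turn. A row lasts 1/12 s, in which the tool goes at most 41.7 mm and 7.16 degrees, less where a joint would pass 70% of its speed; a pose out of reach is approached as far as the arm can. A call with a number of a shift or a turn outside -1 to 1 is refused whole. A call with a gripper value outside its range is refused whole. OPENING is the opening, from -1 (shut) to 1 (fully open), set as the call begins (- or left out, the last holds). The fingers move at their own pace and stop on an object; the grip force is fixed at half the most. Time passes only in rows, so rows that do not move let the fingers close. It gives the time, the measured TCP pose, the force and the opening at its end, in the units of the state.
- ctrl.get_obs(): the state, without advancing time (a new reading comes with each control period).
- viewer.camera(name): name is "scene" or "top" or "wrist"; returns the picture (420x560x3 uint8, red, green, blue); there is no depth.
- viewer.get_calibration(name): a dict with "camera_matrix" (3x3 intrinsics, pixels), "R" (3x3) and "t" (3): a world point X has camera coordinates R X + t. Camera axes: x right, y down, z forward; pixel columns grow to the right and rows downward; lengths in m; the calibration is good to about 2 mm. A picture is of the moment at which its call begins: read the wrist's pose just before it. get_calibration takes no time and is no camera call; for the wrist camera it gives the pose at the moment of the call.
- ctrl.hand_in(): hands the job in, once; it reports no verdict.
The state is a dict: "time_s": time; "q": joint angles; "dq": joint speeds; "joint_efforts": joint torques, N m; "eef_pos": TCP position; "eef_rot": TCP orientation; "wrist_force": force on the tool from outside, world axes, zero at the start; "torque": the same for the moment, N m; "opening": opening from 0.0 (shut) to 1.0 (fully open).
Only numpy, scipy, OpenCV 4.12 (cv2) and the standard library are available. Lean on these libraries where they do the work, as an engineer would, in place of code of your own. Each camera call takes 0.05 s, during which the arm holds its last target. There are 200 camera calls.

## Task

The pressure cooker's vent needs washing, so take it apart in reverse order of assembly. First lift the whistle weight off the cooker's vent stem and stand it upright on the rectangular steel tray, with the guard ring still in place on the cooker; then lift the guard ring off and lay it flat on the same tray, beside the weight. Set both parts down rather than dropping them.

Things in the scene. Friction and masses are not known exactly. Their poses are not given: they have to be found in the camera images.
- whistle_head (a point): Centre of the whistle weight's head. Steel, loose on the stem; a 38 mm tall spare on the counter is not used. 62 mm tall: hollow skirt 30 mm dia, 36 tall (bore 16), inside the guard ring; above it the head, 38 dia, 26 tall, to grip. This point is 49 mm above its underside; z up its axis. Seated, its underside is 6 mm above the lid and the head's lower edge 16 mm above the ring's top. 0.10-0.15 kg.
- guard_center (a point): Centre of the guard ring: dark steel ring, 50 mm outside, 37 mm bore, 26 mm high, loose on the cooker's lid around the vent stem and the skirt of the weight. This point is on its axis, 13 mm above its underside; z along its axis. It lifts straight off once the weight is gone. 0.10-0.15 kg.
- vent_seat (a point): Centre of the flat lid top (145 mm above the counter) of the aluminium pressure cooker, 212 mm across, fixed, lid locked. Here stand a boss 32 mm dia, 6 high, and a stem 10 mm dia reaching 34 mm above this point. Lid flat to 75 mm radius but for a safety plug, 14 mm dia, 7 high, 64 mm away along this frame's -x. The handle points along +x, lower than the lid top.
- tray_floor (a point): Centre of the inner floor (3 mm above the counter) of the plain rectangular steel tray, fixed to the counter and empty: 240 mm long along this frame's x, 160 mm wide along its y, with a rim 3 mm thick standing 9 mm above the floor. z up.
Not all that is in view belongs to the job. Leave any orange or purple look-alike of the part that bears whistle_head alone.

How it is judged:
On the way, in this order (a step that is already met when the one before it is completed fails the run):
1. the whistle weight stands upright on the tray, let go, while the guard ring is still in place on the cooker (x of whistle_head in the frame of tray_floor between -0.105 and 0.105 m and y of whistle_head in the frame of tray_floor between -0.068 and 0.068 m and z of whistle_head in the frame of tray_floor between 0.043 and 0.055 m and angle between whistle_head's own z axis and vertical below 0.17 rad and horizontal distance between guard_center and vent_seat below 0.012 m and z of guard_center in the frame of vent_seat below 0.02 m and contact force between the fingers and whistle below 0.1 N and linear speed of whistle below 0.02 m/s), for 0.2 s.
2. the guard ring lies flat on the tray, let go, beside the weight still standing there (x of whistle_head in the frame of tray_floor between -0.105 and 0.105 m and y of whistle_head in the frame of tray_floor between -0.068 and 0.068 m and z of whistle_head in the frame of tray_floor between 0.043 and 0.055 m and angle between each of whistle_head, guard_center's own z axis and vertical below 0.17 rad and x of guard_center in the frame of tray_floor between -0.105 and 0.105 m and y of guard_center in the frame of tray_floor between -0.068 and 0.068 m and z of guard_center in the frame of tray_floor between 0.007 and 0.019 m and horizontal distance between whistle_head and guard_center above 0.035 m and contact force between the fingers and guard below 0.1 N and linear speed of each of whistle, guard below 0.02 m/s), for 0.2 s.
At the end, for the whole second after the job is handed in: Weight upright and guard ring flat (each within 10 degrees) on the tray's floor (height within 6 mm), axes within 105 mm of the tray's centre along its length and 68 mm across, more than 35 mm apart (not nested); both released and at rest (x of whistle_head in the frame of tray_floor between -0.105 and 0.105 m and y of whistle_head in the frame of tray_floor between -0.068 and 0.068 m and z of whistle_head in the frame of tray_floor between 0.043 and 0.055 m and angle between each of whistle_head, guard_center's own z axis and vertical below 0.17 rad and x of guard_center in the frame of tray_floor between -0.105 and 0.105 m and y of guard_center in the frame of tray_floor between -0.068 and 0.068 m and z of guard_center in the frame of tray_floor between 0.007 and 0.019 m and horizontal distance between whistle_head and guard_center above 0.035 m and linear speed of each of whistle, guard below 0.02 m/s); the robot touches nothing.
It fails at once if a part is dropped (falls freely or flies faster than 0.7 m/s, a fall of about 25 mm) ((contact force between the fingers and whistle below 0.1 N and linear speed of whistle above 0.7 m/s) or (contact force between the fingers and guard below 0.1 N and linear speed of guard above 0.7 m/s)).
It also fails if it takes over 64 s, if anything falls off the work surface, if the arm or the gripper's body presses on something with over 40 N, if the wrist force passes 120 N, or if a joint passes its speed limit or range.

## Working session

There is one attempt and no reset: what is moved stays moved. The work goes in short steps, Python scripts to look and compute and a shell command to move; the robot and the scene stay as the last step left them, time stands still between calls to the robot, and variables do not carry over. Pictures are saved under pics/ and viewed, about 8 in all and at most 12, crops included, and the job is handed in when it is done.

```bash
mkdir -p pics; ls; python3 - <<'E'
from bench import ctrl, viewer
import cv2
print(ctrl.get_obs(), ctrl.grip_point_offset)
for n in("top","scene"):
    im=viewer.camera(n); cv2.imwrite(f"pics/{n}0.png",im[:,:,::-1]); c=viewer.get_calibration(n); print(n,c)
E
```

```text
pics
{'time_s': 0.0, 'q': array([-1.49430168e+00,  1.81550025e-01,  1.60801494e+00, -2.04523190e-05,
        1.35381853e+00, -2.06272834e-01]), 'dq': array([-0.00141588,  0.00127044, -0.00015156,  0.00046649,  0.00180142,
       -0.00011771]), 'joint_efforts': array([ 1.11530717e-03, -4.44869971e+01, -3.51333153e+01, -1.82551657e-04,
        9.06448171e-03, -7.70507796e-06]), 'eef_pos': array([ 0.16041475, -0.55158313,  0.23037577]), 'eef_rot': array([-8.94183970e-04,  9.90021249e-01,  1.40915313e-01,  4.80988991e-05]), 'wrist_force': array([ 0.7752271 , -0.07050727, -0.22396968]), 'torque': array([-0.00083126,  0.0293532 , -0.00249169]), 'opening': 1.0030401313016946} 0.0187
top {'camera_matrix': array([[462.43293916,   0.        , 281.0382    ],
       [  0.        , 462.43293916, 209.53035534],
       [  0.        ,   0.        ,   1.        ]]), 'R': array([[ 0.00725522, -0.9999554 , -0.00604591],
       [-0.98260337, -0.00600703, -0.18561931],
       [ 0.18557471,  0.00728744, -0.98260313]]), 't': array([-0.07329935,  0.56323204,  1.0626531 ])}
scene {'camera_matrix': array([[393.27442727,   0.        , 288.84479782],
       [  0.        , 393.27442727, 210.24752132],
       [  0.        ,   0.        ,   1.        ]]), 'R': array([[ 0.76899445,  0.63924271,  0.00403612],
       [ 0.53620198, -0.64157553, -0.5485146 ],
       [-0.34804448,  0.42396886, -0.83613124]]), 't': array([-0.38282316, -0.27493805,  1.18204298])}
```

View pics/top0.png

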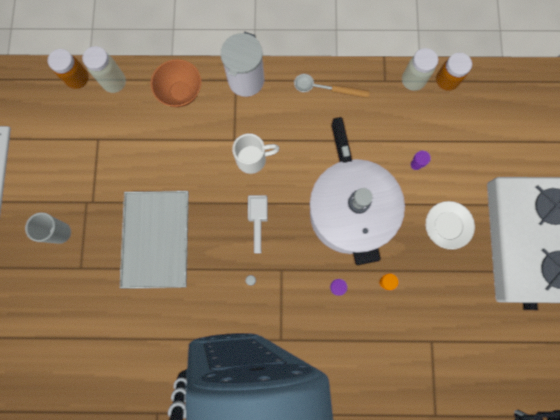

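View pics/scene0.png

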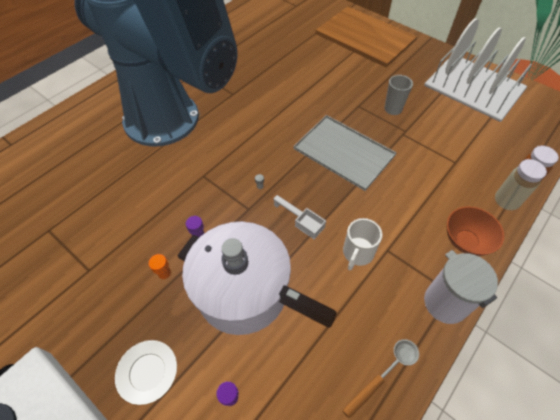

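The top view shows the cooker at about (357,205) with the weight at (361,198), and the tray at (155,240). The scene view shows the cooker at (237,275), the head at (232,247) and the tray at (346,151). I'll enlarge both for exact edges.

```bash
cat > h.py <<'E'
import numpy as np, cv2
from bench import ctrl, viewer
def ray(c,uv,z):
    d=c["R"].T@np.linalg.inv(c["camera_matrix"])@np.array([uv[0],uv[1],1.]); o=-c["R"].T@c["t"]
    return o+d*(z-o[2])/d[2]
def proj(c,X):
    p=c["camera_matrix"]@(c["R"]@np.asarray(X,float)+c["t"]); return p[:2]/p[2]
E
python3 - <<'E'
from h import *
a=cv2.imread("pics/top0.png");b=cv2.imread("pics/scene0.png")
s=lambda i,x,y,n,k:cv2.resize(i[y:y+n,x:x+n],None,fx=k,fy=k,interpolation=cv2.INTER_CUBIC)
cv2.imwrite("pics/crop1.png",np.hstack([s(a,335,170,50,8),s(b,205,225,50,8)]))
c=viewer.get_calibration("top")
# tray: grey, low saturation region
hsv=cv2.cvtColor(a,cv2.COLOR_BGR2HSV); m=((hsv[...,1]<70)&(hsv[...,2]>90)).astype(np.uint8)*255
m[:, :110]=0;m[:,200:]=0;m[:180]=0;m[310:]=0
k=max(cv2.findContours(m,0,2)[0],key=cv2.contourArea); r=cv2.minAreaRect(k); print(r)
P=[ray(c,p,0.012) for p in cv2.boxPoints(r)]; print(np.round(P,3), np.mean(P,0),[np.linalg.norm(P[i]-P[i-1]) for i in range(4)])
# lid
m=((hsv[...,1]<60)&(hsv[...,2]>110)).astype(np.uint8)*255
m[:,:300]=0;m[:,415:]=0;m[:155]=0;m[260:]=0
k=max(cv2.findContours(m,0,2)[0],key=cv2.contourArea); e=cv2.fitEllipse(cv2.convexHull(k)); print(e,ray(c,e[0],.13))
print("plug",ray(c,(365,231),.152),"head top",ray(c,(363,195),.213))
cs=viewer.get_calibration("scene");print("headscene",ray(cs,(232,247),.213))
E
```

```text
((153.69415283203125, 239.06942749023438), (67.2884521484375, 99.2591552734375), 1.2453643083572388)
[[0.375 0.323 0.012]
 [0.622 0.335 0.012]
 [0.62  0.165 0.012]
 [0.373 0.159 0.012]] [0.49751039 0.24555849 0.012     ] [np.float64(0.1637186475312667), np.float64(0.2475635847388022), np.float64(0.17043640833252915), np.float64(0.2468494095551205)]
((355.94171142578125, 206.59152221679688), (94.65624237060547, 96.57840728759766), 59.65192794799805) [ 0.55680458 -0.23794691  0.13      ]
plug [ 0.49859857 -0.25290046  0.152     ] head top [ 0.56501992 -0.24002235  0.213     ]
headscene [ 0.56478125 -0.24131999  0.213     ]
```

View pics/crop1.png

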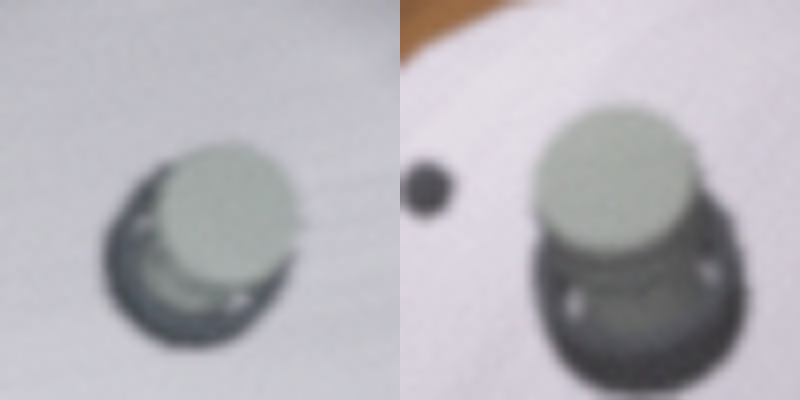

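The head top centre is at (363,196) in the top view and (232,247) in the scene view. Both rays meet near (0.563,-0.241), so I'm moving above it.

```bash
cat >> h.py <<'E'
from scipy.spatial.transform import Rotation as Ro
def plan(target):
    o=ctrl.get_obs(); R=Ro.from_quat(o["eef_rot"],scalar_first=True).as_matrix()
    u=R.T@(np.array(target)-o["eef_pos"])/.15
    print("t",round(o["time_s"],2),"pos",o["eef_pos"].round(4),"F",o["wrist_force"].round(1),"open",round(o["opening"],3),"units",u.round(3),"rows",round(np.linalg.norm(u)/.278,1)); print("axes",R.round(3).tolist())
E
python3 -m handwheel '[{"travel":[0.24,-0.095,-0.03],"dr":[0,0,0]},{"travel":[0.24,-0.095,-0.03],"dr":[0,0,0]},{"travel":[0.24,-0.095,-0.03],"dr":[0,0,0]},{"travel":[0.24,-0.095,-0.03],"dr":[0,0,0]},{"travel":[0.24,-0.095,-0.03],"dr":[0,0,0]},{"travel":[0.24,-0.095,-0.03],"dr":[0,0,0]},{"travel":[0.24,-0.095,-0.03],"dr":[0,0,0]},{"travel":[0.24,-0.095,-0.03],"dr":[0,0,0]},{"travel":[0.24,-0.095,-0.03],"dr":[0,0,0]},{"travel":[0.24,-0.095,-0.03],"dr":[0,0,0]},{"travel":[0.24,-0.095,-0.03],"dr":[0,0,0]},{"travel":[0.2,-0.08,0],"dr":[0,0,0]},{"travel":[0,0,0],"dr":[0,0,0]}]' 1
python3 - <<'E'
from h import *
plan([.563,-.241,.28])
E
```

```text
time_s: 1.18
eef_pos: [0.5353, -0.2572, 0.2766]
eef_rot: [-0.006, 0.991, 0.136, -0.001]
wrist_force: [0.3, 0.1, 0.1]
opening: 0.995
t 1.18 pos [ 0.5353 -0.2572  0.2766] F [0.3 0.1 0.1] open 0.995 units [ 0.207 -0.054 -0.022] rows 0.8
axes [[0.963, 0.27, -0.003], [0.27, -0.963, 0.011], [-0.0, -0.011, -1.0]]
```

```bash
python3 -m handwheel '[{"travel":[0.2,-0.05,-0.02],"dr":[-0.022,0,0]},{"travel":[0,0,0],"dr":[0,0,0]},{"travel":[0,0,0],"dr":[0,0,0]}]'
python3 - <<'E'
from h import *
plan([.563,-.241,.28])
c=viewer.get_calibration("wrist"); im=viewer.camera("wrist"); cv2.imwrite("pics/w1.png",im[:,:,::-1])
np.savez("w1.npz",**c); print(proj(c,[.563,-.241,.213]),proj(c,[.563,-.241,.171]))
E
```

```text
time_s: 1.43
eef_pos: [0.5638, -0.2388, 0.2778]
eef_rot: [-0.0, 0.99, 0.139, -0.002]
wrist_force: [-1.3, -0.5, 0.3]
opening: 0.996
t 1.43 pos [ 0.5638 -0.2388  0.2778] F [-1.3 -0.5  0.3] open 0.996 units [-0.009  0.013 -0.014] rows 0.1
axes [[0.962, 0.275, -0.003], [0.275, -0.962, 0.0], [-0.003, -0.001, -1.0]]
[281.23473128 230.84439729] [281.05418951 210.51555605]
```

View pics/w1.png

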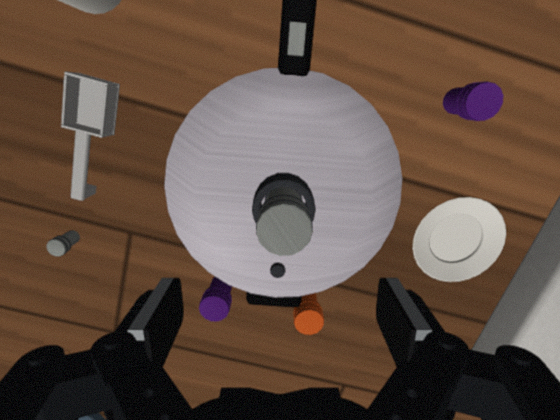

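The head is centred at about (284,228) against a predicted (281,231), so the refined target is (0.565,-0.242). The jaws straddle it clearly. Next I descend and close.

```bash
python3 -m handwheel '[{"travel":[0,0.022,0.22],"dr":[0,0,0]},{"travel":[0,0,0.22],"dr":[0,0,0]},{"travel":[0,0,0.2],"dr":[0,0,0]},{"travel":[0,0,0],"dr":[0,0,0]},{"travel":[0,0,0],"dr":[0,0,0]}]'
python3 - <<'E'
from h import *
plan([.565,-.242,.179])
c=viewer.get_calibration("wrist"); im=viewer.camera("wrist"); cv2.imwrite("pics/w2.png",im[:,:,::-1])
E
```

```text
time_s: 1.9
eef_pos: [0.5624, -0.2461, 0.1812]
eef_rot: [0.001, 0.991, 0.136, -0.0]
wrist_force: [-0.8, -0.2, 0.9]
opening: 1.004
t 1.9 pos [ 0.5624 -0.2461  0.1812] F [-0.8 -0.2  0.9] open 1.004 units [ 0.024 -0.021  0.015] rows 0.1
axes [[0.963, 0.27, 0.0], [0.27, -0.963, -0.002], [-0.0, 0.002, -1.0]]
```

View pics/w2.png

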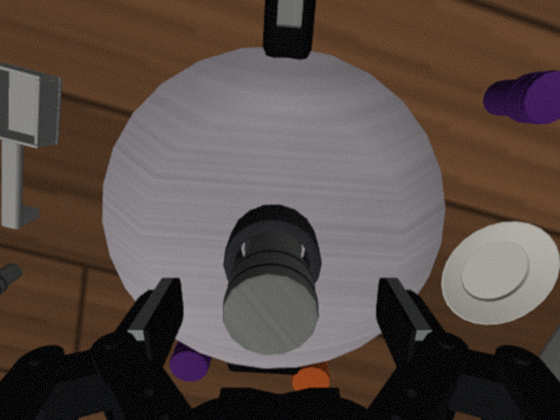

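The head is at (271,308) and the jaw midpoint is near 280, so I'm about 4 mm off in tool y, which matches the numbers. I'll correct that and grip.

```bash
python3 -m handwheel '[{"travel":[0.025,-0.023,0.01],"dr":[0,0,0]},{"travel":[0,0,0],"dr":[0,0,0]}]'
python3 -m handwheel '[{"travel":[0,0,0],"dr":[0,0,0]},{"travel":[0,0,0],"dr":[0,0,0]},{"travel":[0,0,0],"dr":[0,0,0]},{"travel":[0,0,0],"dr":[0,0,0]},{"travel":[0,0,0],"dr":[0,0,0]},{"travel":[0,0,0],"dr":[0,0,0]},{"travel":[0,0,0],"dr":[0,0,0]},{"travel":[0,0,0],"dr":[0,0,0]},{"travel":[0,0,0],"dr":[0,0,0]},{"travel":[0,0,0],"dr":[0,0,0]}]' -1
```

```text
time_s: 2.12
eef_pos: [0.5653, -0.2429, 0.1824]
eef_rot: [0.002, 0.991, 0.135, 0.001]
wrist_force: [0.2, 0.3, 1.3]
opening: 0.998
time_s: 2.95
eef_pos: [0.568, -0.2441, 0.1885]
eef_rot: [0.005, 0.991, 0.136, 0.004]
wrist_force: [-0.6, 0.3, 0.1]
opening: 0.428
```

```bash
python3 -m handwheel '[{"travel":[0,0,-0.1],"dr":[0,0,0]},{"travel":[0,0,-0.15],"dr":[0,0,0]},{"travel":[0,0,-0.2],"dr":[0,0,0]},{"travel":[0,0,-0.1],"dr":[0,0,0]}]'
python3 - <<'E'
from h import *
plan([.565,-.242,.27])
t=viewer.camera("top"); s=viewer.camera("scene")
cv2.imwrite("pics/lift.png",np.hstack([cv2.resize(t[140:270,290:420],(400,400)),cv2.resize(s[200:330,170:300],(400,400))])[:,:,::-1])
E
```

```text
time_s: 3.28
eef_pos: [0.5641, -0.2416, 0.2666]
eef_rot: [0.0, 0.991, 0.136, -0.001]
wrist_force: [1.0, -0.1, 0.4]
opening: 0.427
t 3.28 pos [ 0.5641 -0.2416  0.2666] F [ 1.  -0.1  0.4] open 0.427 units [ 0.005  0.004 -0.023] rows 0.1
axes [[0.963, 0.269, -0.002], [0.269, -0.963, -0.0], [-0.002, -0.0, -1.0]]
```

View pics/lift.png

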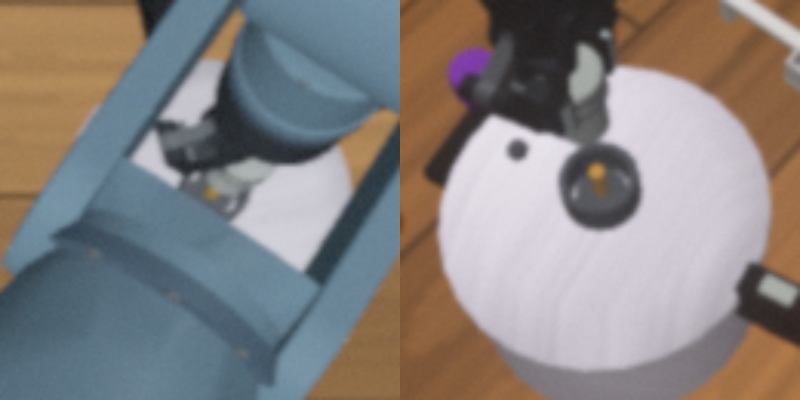

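The weight is lifted clear and the ring is still around the stem (scene crop (600,185)). I'll carry it to the tray's far half.

```bash
python3 -m handwheel '[{"travel":[0.04,-0.13,0],"dr":[0,0,0]},{"travel":[0.065,-0.26,0],"dr":[0,0,0]},{"travel":[0.065,-0.26,0],"dr":[0,0,0]},{"travel":[0.065,-0.26,0],"dr":[0,0,0]},{"travel":[0.065,-0.26,0],"dr":[0,0,0]},{"travel":[0.065,-0.26,0],"dr":[0,0,0]},{"travel":[0.065,-0.26,0],"dr":[0,0,0]},{"travel":[0.065,-0.26,0],"dr":[0,0,0]},{"travel":[0.065,-0.26,0],"dr":[0,0,0]},{"travel":[0.065,-0.26,0],"dr":[0,0,0]},{"travel":[0.065,-0.26,0],"dr":[0,0,0]},{"travel":[0.065,-0.26,0],"dr":[0,0,0]},{"travel":[0.04,-0.13,0],"dr":[0,0,0]},{"travel":[0,0,0],"dr":[0,0,0]}]'
python3 - <<'E'
from h import *
plan([.55,.245,.12])
s=viewer.camera("scene");cv2.imwrite("pics/s2.png",s[:,:,::-1])
E
```

```text
time_s: 4.55
eef_pos: [0.5446, 0.2567, 0.2408]
eef_rot: [-0.001, 0.991, 0.131, -0.013]
wrist_force: [-0.8, 0.4, -0.2]
opening: 0.424
t 4.55 pos [0.5446 0.2567 0.2408] F [-0.8  0.4 -0.2] open 0.424 units [0.035 0.09  0.804] rows 2.9
axes [[0.965, 0.26, -0.026], [0.26, -0.966, -0.001], [-0.025, -0.006, -1.0]]
```

View pics/s2.png

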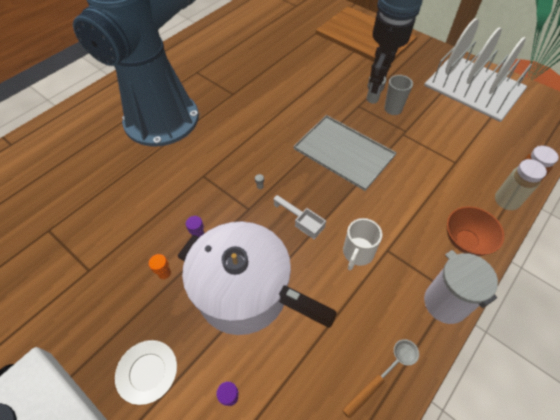

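The carry went fine: the tool is over the tray and the ring is still on the cooker at (235,261). I'll level the tool and lower it to just above the floor.

```bash
python3 -m handwheel '[{"travel":[0.05,0.08,0.05],"dr":[0,0.051,0]},{"travel":[0,0,0.2],"dr":[0,0,0]},{"travel":[0,0,0.2],"dr":[0,0,0]},{"travel":[0,0,0.2],"dr":[0,0,0]},{"travel":[0,0,0.2],"dr":[0,0,0]},{"travel":[0,0,0.15],"dr":[0,0,0]},{"travel":[0,0,0.1],"dr":[0,0,0]},{"travel":[0,0,0],"dr":[0,0,0]}]'
python3 - <<'E'
from h import *
plan([.55,.245,.043])
s=viewer.camera("scene");cv2.imwrite("pics/s3.png",cv2.resize(s[70:200,290:420],(500,500),interpolation=cv2.INTER_CUBIC)[:,:,::-1])
E
```

```text
time_s: 5.27
eef_pos: [0.5527, 0.2349, 0.0621]
eef_rot: [-0.0, 0.992, 0.129, -0.002]
wrist_force: [-0.5, -1.0, -2.1]
opening: 0.423
t 5.27 pos [0.5527 0.2349 0.0621] F [-0.5 -1.  -2.1] open 0.423 units [ 0.    -0.07   0.127] rows 0.5
axes [[0.967, 0.255, -0.005], [0.255, -0.967, -0.0], [-0.005, -0.001, -1.0]]
```

View pics/s3.png

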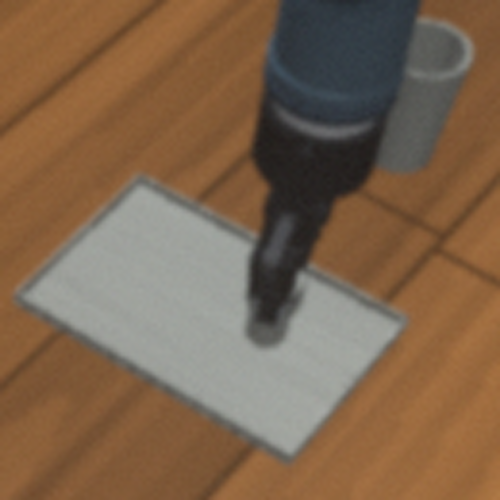

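The weight hangs over the tray at crop (265,330), well inside the rim. I'll creep down and watch the force.

```bash
python3 -m handwheel '[{"travel":[0,0,0.04],"dr":[0,0.01,0]},{"travel":[0,0,0.05],"dr":[0,0,0]},{"travel":[0,0,0.02],"dr":[0,0,0]}]'
python3 -m handwheel '[{"travel":[0,0,0.02],"dr":[0,0,0]},{"travel":[0,0,0.01],"dr":[0,0,0]}]'
```

```text
time_s: 5.57
eef_pos: [0.5558, 0.2332, 0.0487]
eef_rot: [-0.0, 0.992, 0.127, 0.003]
wrist_force: [0.1, 0.0, -1.5]
opening: 0.426
time_s: 5.73
eef_pos: [0.5569, 0.2332, 0.045]
eef_rot: [-0.001, 0.992, 0.127, 0.005]
wrist_force: [-0.5, 0.0, -0.7]
opening: 0.421
```

```bash
python3 -m handwheel '[{"travel":[-0.01,0,0.015],"dr":[0,-0.02,0]},{"travel":[0,0,0.01],"dr":[0,0,0]}]'
python3 -m handwheel '[{"travel":[0,0,0.015],"dr":[0,0,0]}]'
python3 -m handwheel '[{"travel":[0,0,0.015],"dr":[0,0,0]}]'
```

```text
time_s: 5.9
eef_pos: [0.5563, 0.2331, 0.0422]
eef_rot: [0.0, 0.992, 0.127, 0.0]
wrist_force: [0.9, -0.4, -1.3]
opening: 0.427
time_s: 5.98
eef_pos: [0.5568, 0.2333, 0.0404]
eef_rot: [0.0, 0.992, 0.128, 0.001]
wrist_force: [-3.0, 1.4, 14.5]
opening: 0.425
time_s: 6.07
eef_pos: [0.5582, 0.2339, 0.0403]
eef_rot: [-0.0, 0.992, 0.128, 0.002]
wrist_force: [-7.2, -1.5, 23.8]
opening: 0.421
```

Contact came at TCP z 0.0404, as predicted. Releasing.

```bash
python3 -m handwheel '[{"travel":[0,0,0],"dr":[0,0,0]},{"travel":[0,0,0],"dr":[0,0,0]},{"travel":[0,0,0],"dr":[0,0,0]},{"travel":[0,0,0],"dr":[0,0,0]},{"travel":[0,0,0],"dr":[0,0,0]},{"travel":[0,0,0],"dr":[0,0,0]}]' 1
python3 -m handwheel '[{"travel":[0,0,-0.06],"dr":[0,0,0]},{"travel":[0,0,-0.2],"dr":[0,0,0]},{"travel":[0,0,-0.26],"dr":[0,0,0]},{"travel":[0,0,-0.26],"dr":[0,0,0]},{"travel":[0,0,-0.26],"dr":[0,0,0]},{"travel":[0,0,-0.26],"dr":[0,0,0]},{"travel":[0,0,0],"dr":[0,0,0]}]'
python3 - <<'E'
from h import *
s=viewer.camera("scene")
cs=viewer.get_calibration("scene")
c=viewer.get_calibration("wrist"); w=viewer.camera("wrist")
A=cv2.resize(s[70:200,290:420],(400,400),interpolation=cv2.INTER_CUBIC);B=cv2.resize(s[235:285,210:260],(400,400),interpolation=cv2.INTER_CUBIC)
cv2.imwrite("pics/rel.png",np.hstack([A,B])[:,:,::-1])
plan([.565,-.242,.27]); print(proj(cs,[.565,-.242,.171]),proj(cs,[.565,-.242,.179]))
E
```

```text
time_s: 6.57
eef_pos: [0.5599, 0.2347, 0.042]
eef_rot: [-0.0, 0.992, 0.128, 0.004]
wrist_force: [0.6, 0.2, -0.0]
opening: 1.0
time_s: 7.15
eef_pos: [0.555, 0.2336, 0.2441]
eef_rot: [0.0, 0.992, 0.128, -0.001]
wrist_force: [0.8, 1.3, 0.8]
opening: 1.001
t 7.25 pos [0.5523 0.2329 0.2373] F [ 0.6  1.  -1.5] open 1.001 units [-0.723  3.084 -0.211] rows 11.4
axes [[0.967, 0.254, -0.011], [0.254, -0.967, -0.003], [-0.011, -0.0, -1.0]]
[234.43852503 257.81419545] [233.95944505 255.8942652 ]
```

View pics/rel.png

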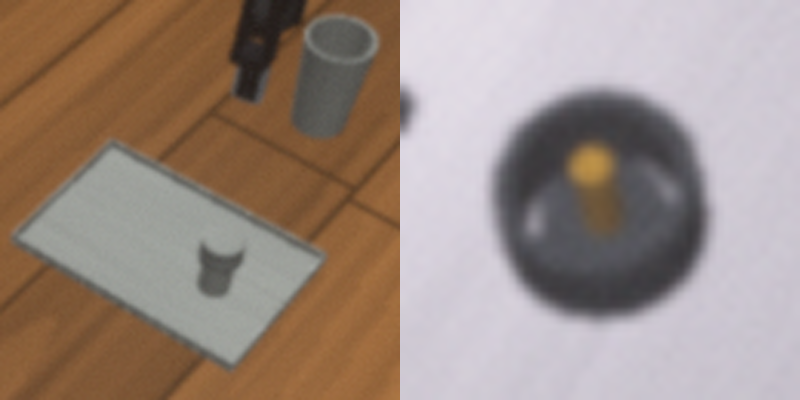

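The weight stands upright on the tray at left crop (218,265). The ring is centred around the stem at (234.5,257), within 1 mm of (0.565,-0.242). Now back to the cooker.

```bash
python3 -m handwheel '[{"travel":[-0.04,0.13,-0.05],"dr":[0,0.02,0]},{"travel":[-0.06,0.26,-0.03],"dr":[0,0,0]},{"travel":[-0.06,0.26,-0.03],"dr":[0,0,0]},{"travel":[-0.06,0.26,-0.02],"dr":[0,0,0]},{"travel":[-0.06,0.26,-0.02],"dr":[0,0,0]},{"travel":[-0.06,0.26,-0.02],"dr":[0,0,0]},{"travel":[-0.06,0.26,-0.02],"dr":[0,0,0]},{"travel":[-0.06,0.26,-0.02],"dr":[0,0,0]},{"travel":[-0.06,0.26,-0.02],"dr":[0,0,0]},{"travel":[-0.06,0.26,-0.02],"dr":[0,0,0]},{"travel":[-0.06,0.26,-0.02],"dr":[0,0,0]},{"travel":[-0.06,0.26,0],"dr":[0,0,0]},{"travel":[-0.04,0.13,0],"dr":[0,0,0]},{"travel":[0,0,0],"dr":[0,0,0]},{"travel":[0,0,0],"dr":[0,0,0]}]'
python3 - <<'E'
from h import *
plan([.565,-.242,.25])
E
```

```text
time_s: 8.5
eef_pos: [0.5495, -0.2652, 0.2487]
eef_rot: [-0.011, 0.991, 0.13, -0.02]
wrist_force: [0.2, 0.1, -0.7]
opening: 0.998
t 8.5 pos [ 0.5495 -0.2652  0.2487] F [ 0.2  0.1 -0.7] open 0.998 units [ 0.14  -0.123 -0.011] rows 0.7
axes [[0.965, 0.257, -0.043], [0.258, -0.966, 0.016], [-0.037, -0.027, -0.999]]
```

```bash
python3 -m handwheel '[{"travel":[0.14,-0.123,0],"dr":[-0.051,0.071,0]},{"travel":[0,0,0],"dr":[0,0,0]},{"travel":[0,0,0],"dr":[0,0,0]},{"travel":[0,0,0],"dr":[0,0,0]}]'
python3 - <<'E'
from h import *
plan([.565,-.242,.25])
E
```

```text
time_s: 8.83
eef_pos: [0.563, -0.237, 0.2427]
eef_rot: [-0.004, 0.991, 0.13, -0.003]
wrist_force: [-0.9, 0.1, 0.2]
opening: 1.001
t 8.83 pos [ 0.563  -0.237   0.2427] F [-0.9  0.1  0.2] open 1.001 units [ 0.004  0.035 -0.049] rows 0.2
axes [[0.966, 0.258, -0.007], [0.259, -0.966, 0.006], [-0.005, -0.008, -1.0]]
```

```bash
python3 -m handwheel '[{"travel":[0,0.03,0.1],"dr":[-0.015,0.008,0]},{"travel":[0,0,0.2],"dr":[0,0,0]},{"travel":[0,0,0.15],"dr":[0,0,0]},{"travel":[0,0,0.08],"dr":[0,0,0]},{"travel":[0,0,0],"dr":[0,0,0]},{"travel":[0,0,0],"dr":[0,0,0]}]'
python3 - <<'E'
from h import *
plan([.565,-.242,.146])
c=viewer.get_calibration("wrist");w=viewer.camera("wrist");cv2.imwrite("pics/w3.png",w[:,:,::-1])
plan([.565,-.242,.146])
E
```

```text
time_s: 9.33
eef_pos: [0.5646, -0.2376, 0.1617]
eef_rot: [0.0, 0.991, 0.134, -0.001]
wrist_force: [-0.4, -0.6, -0.2]
opening: 0.998
t 9.33 pos [ 0.5646 -0.2376  0.1617] F [-0.4 -0.6 -0.2] open 0.998 units [-0.005  0.029  0.105] rows 0.4
axes [[0.964, 0.265, -0.001], [0.265, -0.964, -0.001], [-0.001, 0.001, -1.0]]
t 9.38 pos [ 0.5646 -0.2376  0.1618] F [-0.7  0.1  0.2] open 1.0 units [-0.005  0.029  0.105] rows 0.4
axes [[0.964, 0.265, -0.001], [0.265, -0.964, -0.001], [-0.001, 0.001, -1.0]]
```

View pics/w3.png

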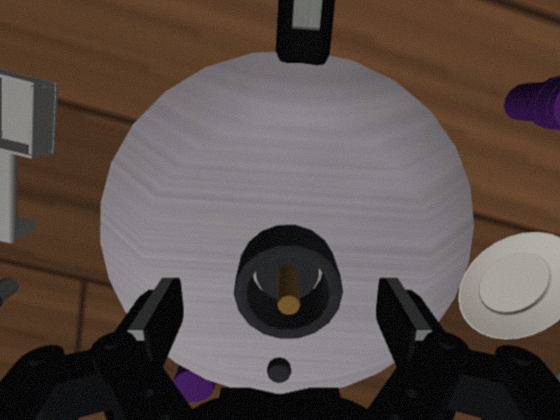

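The ring's centre column is 288 against the jaws' 280, so I need about 4 mm of tool +y, which agrees with the plan.

```bash
python3 -m handwheel '[{"travel":[0,0.027,0.05],"dr":[0,0,0]},{"travel":[0,0,0.05],"dr":[0,0,0]},{"travel":[0,0,0],"dr":[0,0,0]},{"travel":[0,0,0],"dr":[0,0,0]}]'
python3 -m handwheel '[{"travel":[0,0,0],"dr":[0,0,0]},{"travel":[0,0,0],"dr":[0,0,0]},{"travel":[0,0,0],"dr":[0,0,0]}]' 0.4
```

```text
time_s: 9.72
eef_pos: [0.568, -0.2433, 0.1497]
eef_rot: [0.003, 0.991, 0.134, 0.002]
wrist_force: [-0.8, 0.2, 0.5]
opening: 0.999
time_s: 9.97
eef_pos: [0.5685, -0.2439, 0.1508]
eef_rot: [0.003, 0.991, 0.133, 0.002]
wrist_force: [-0.5, -0.3, -0.3]
opening: 0.699
```

```bash
python3 -m handwheel '[{"travel":[-0.018,-0.01,0.03],"dr":[0.01,-0.005,0]},{"travel":[0,0,0.005],"dr":[0,0,0]}]'
python3 -m handwheel '[{"travel":[0,0,0.005],"dr":[0,0,0]},{"travel":[0,0,0.005],"dr":[0,0,0]},{"travel":[0,0,0.005],"dr":[0,0,0]},{"travel":[0,0,0],"dr":[0,0,0]},{"travel":[0,0,0],"dr":[0,0,0]},{"travel":[0,0,0],"dr":[0,0,0]}]' -1
python3 - <<'E'
from h import *
plan([.565,-.242,.25])
E
```

```text
time_s: 10.13
eef_pos: [0.5657, -0.2433, 0.146]
eef_rot: [0.001, 0.991, 0.134, 0.001]
wrist_force: [-0.0, -0.3, 0.5]
opening: 0.703
time_s: 10.63
eef_pos: [0.5658, -0.2433, 0.1458]
eef_rot: [0.001, 0.991, 0.134, 0.002]
wrist_force: [-0.8, -1.1, 2.5]
opening: 0.555
t 10.63 pos [ 0.5658 -0.2433  0.1458] F [-0.8 -1.1  2.5] open 0.555 units [-0.001 -0.008 -0.695] rows 2.5
axes [[0.964, 0.265, 0.003], [0.265, -0.964, -0.002], [0.003, 0.003, -1.0]]
```

```bash
python3 -m handwheel '[{"travel":[0,0,-0.08],"dr":[0,0,0]},{"travel":[0,0,-0.12],"dr":[0,0,0]},{"travel":[0,0,-0.2],"dr":[0,0,0]},{"travel":[0,0,-0.2],"dr":[0,0,0]},{"travel":[0,0,-0.12],"dr":[0,0,0]},{"travel":[0,0,0],"dr":[0,0,0]}]'
python3 - <<'E'
from h import *
plan([.44,.243,.25])
s=viewer.camera("scene");cv2.imwrite("pics/l2.png",cv2.resize(s[170:330,150:310],(500,500),interpolation=cv2.INTER_CUBIC)[:,:,::-1])
E
```

```text
time_s: 11.13
eef_pos: [0.5634, -0.2418, 0.2568]
eef_rot: [-0.002, 0.991, 0.134, -0.002]
wrist_force: [-0.1, -0.3, -0.1]
opening: 0.557
t 11.13 pos [ 0.5634 -0.2418  0.2568] F [-0.1 -0.3 -0.1] open 0.557 units [ 0.063 -3.334  0.057] rows 12.0
axes [[0.964, 0.265, -0.003], [0.265, -0.964, 0.003], [-0.003, -0.004, -1.0]]
```

View pics/l2.png

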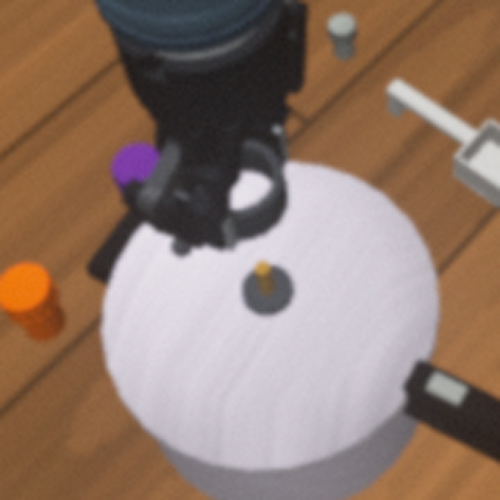

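The ring is gripped level and clear of the stem. I'll carry it to the near half of the tray.

```bash
python3 -m handwheel '[{"travel":[0,-0.13,0],"dr":[0,0,0]},{"travel":[0.005,-0.26,-0.01],"dr":[0,0,0]},{"travel":[0.005,-0.26,-0.01],"dr":[0,0,0]},{"travel":[0.005,-0.26,-0.01],"dr":[0,0,0]},{"travel":[0.005,-0.26,-0.01],"dr":[0,0,0]},{"travel":[0.005,-0.26,-0.01],"dr":[0,0,0]},{"travel":[0.005,-0.26,-0.01],"dr":[0,0,0]},{"travel":[0.005,-0.26,-0.01],"dr":[0,0,0]},{"travel":[0.005,-0.26,-0.01],"dr":[0,0,0]},{"travel":[0.005,-0.26,-0.01],"dr":[0,0,0]},{"travel":[0.005,-0.26,-0.01],"dr":[0,0,0]},{"travel":[0.005,-0.26,-0.01],"dr":[0,0,0]},{"travel":[0.005,-0.18,0],"dr":[0,0,0]},{"travel":[0,-0.05,0],"dr":[0,0,0]},{"travel":[0,0,0],"dr":[0,0,0]}]'
python3 - <<'E'
from h import *
plan([.44,.243,.06])
E
```

```text
time_s: 12.43
eef_pos: [0.4263, 0.2456, 0.2513]
eef_rot: [-0.006, 0.991, 0.13, -0.018]
wrist_force: [-0.3, -0.1, -1.2]
opening: 0.562
t 12.43 pos [0.4263 0.2456 0.2513] F [-0.3 -0.1 -1.2] open 0.562 units [0.127 0.061 1.271] rows 4.6
axes [[0.965, 0.258, -0.037], [0.258, -0.966, 0.007], [-0.034, -0.016, -0.999]]
```

```bash
python3 -m handwheel '[{"travel":[0.09,0.04,0],"dr":[-0.031,0.065,0]},{"travel":[0,0,0],"dr":[0,0,0]},{"travel":[0,0,0.15],"dr":[0,0,0]},{"travel":[0,0,0.2],"dr":[0,0,0]},{"travel":[0,0,0.2],"dr":[0,0,0]},{"travel":[0,0,0.2],"dr":[0,0,0]},{"travel":[0,0,0.2],"dr":[0,0,0]},{"travel":[0,0,0.15],"dr":[0,0,0]},{"travel":[0,0,0.08],"dr":[0,0,0]},{"travel":[0,0,0],"dr":[0,0,0]}]'
python3 - <<'E'
from h import *
plan([.44,.243,.01])
E
```

```text
time_s: 13.27
eef_pos: [0.4388, 0.2308, 0.0616]
eef_rot: [0.002, 0.992, 0.125, -0.006]
wrist_force: [-0.6, 0.7, -1.5]
opening: 0.559
t 13.27 pos [0.4388 0.2308 0.0616] F [-0.6  0.7 -1.5] open 0.559 units [ 0.032 -0.077  0.343] rows 1.3
axes [[0.969, 0.247, -0.012], [0.247, -0.969, -0.005], [-0.013, 0.002, -1.0]]
```

```bash
python3 -m handwheel '[{"travel":[0.02,-0.06,0.06],"dr":[0.004,0.022,0]},{"travel":[0,0,0.1],"dr":[0,0,0]},{"travel":[0,0,0.08],"dr":[0,0,0]},{"travel":[0,0,0.03],"dr":[0,0,0]},{"travel":[0,0,0],"dr":[0,0,0]}]'
python3 - <<'E'
from h import *
plan([.44,.243,.005])
E
```

```text
time_s: 13.68
eef_pos: [0.4402, 0.2353, 0.0204]
eef_rot: [0.0, 0.993, 0.121, -0.003]
wrist_force: [-0.9, -0.0, -0.6]
opening: 0.561
t 13.68 pos [0.4402 0.2353 0.0204] F [-0.9 -0.  -0.6] open 0.561 units [ 0.012 -0.05   0.103] rows 0.4
axes [[0.971, 0.24, -0.006], [0.24, -0.971, -0.001], [-0.006, -0.0, -1.0]]
```

```bash
python3 -m handwheel '[{"travel":[0,0,0.04],"dr":[0,0.011,0]},{"travel":[0,0,0.03],"dr":[0,0,0]}]'
python3 -m handwheel '[{"travel":[0,0,0.015],"dr":[0,0,0]},{"travel":[0,0,0.01],"dr":[0,0,0]}]'
python3 -m handwheel '[{"travel":[0,0,0.012],"dr":[0,0,0]}]'
```

```text
time_s: 13.85
eef_pos: [0.442, 0.2348, 0.0115]
eef_rot: [-0.0, 0.993, 0.12, 0.002]
wrist_force: [-0.2, -0.3, -0.8]
opening: 0.565
time_s: 14.02
eef_pos: [0.4426, 0.2345, 0.008]
eef_rot: [-0.0, 0.993, 0.12, 0.002]
wrist_force: [-0.5, -0.5, -1.2]
opening: 0.566
time_s: 14.1
eef_pos: [0.443, 0.2346, 0.0064]
eef_rot: [-0.001, 0.993, 0.12, 0.003]
wrist_force: [0.6, -0.6, -1.5]
opening: 0.564
```

```bash
python3 -m handwheel '[{"travel":[0,0,0.012],"dr":[0,-0.01,0]}]'
python3 -m handwheel '[{"travel":[0,0,0.01],"dr":[0,0,0]}]'
```

```text
time_s: 14.18
eef_pos: [0.443, 0.2347, 0.0047]
eef_rot: [-0.0, 0.993, 0.12, 0.0]
wrist_force: [-0.3, -0.8, -1.3]
opening: 0.562
time_s: 14.27
eef_pos: [0.4433, 0.2348, 0.0036]
eef_rot: [-0.0, 0.993, 0.12, -0.0]
wrist_force: [-8.3, -4.0, 27.0]
opening: 0.565
```

Contact came at z ≈ 0.0038, as predicted. I'll release, then raise.

```bash
python3 -m handwheel '[{"travel":[0,0,0],"dr":[0,0,0]},{"travel":[0,0,0],"dr":[0,0,0]},{"travel":[0,0,0],"dr":[0,0,0]},{"travel":[0,0,0],"dr":[0,0,0]},{"travel":[0,0,0],"dr":[0,0,0]},{"travel":[0,0,0],"dr":[0,0,0]}]' 1
python3 -m handwheel '[{"travel":[0,0,-0.05],"dr":[0,0,0]},{"travel":[0,0,-0.15],"dr":[0,0,0]},{"travel":[0,0,-0.26],"dr":[0,0,0]},{"travel":[0,0,-0.26],"dr":[0,0,0]},{"travel":[0,0,-0.26],"dr":[0,0,0]},{"travel":[0,0,-0.26],"dr":[0,0,0]},{"travel":[0,0,-0.1],"dr":[0,0,0]},{"travel":[0,0,0],"dr":[0,0,0]},{"travel":[0,0,0],"dr":[0,0,0]},{"travel":[0,0,0],"dr":[0,0,0]},{"travel":[0,0,0],"dr":[0,0,0]}]'
python3 - <<'E'
from h import *
s=viewer.camera("scene");w=viewer.camera("wrist")
cv2.imwrite("pics/end.png",np.hstack([cv2.resize(s[95:200,290:400],(400,382),interpolation=cv2.INTER_CUBIC),cv2.resize(w,(400,300))[:, :] if 0 else cv2.copyMakeBorder(cv2.resize(w,(400,300)),0,82,0,0,cv2.BORDER_CONSTANT)])[:,:,::-1])
plan([.44,.243,.2])
E
```

```text
time_s: 14.77
eef_pos: [0.4445, 0.2353, 0.0043]
eef_rot: [-0.0, 0.993, 0.12, 0.001]
wrist_force: [0.4, -0.6, 0.2]
opening: 0.997
time_s: 15.68
eef_pos: [0.4409, 0.2343, 0.2155]
eef_rot: [-0.0, 0.993, 0.12, -0.001]
wrist_force: [0.3, -0.4, 0.1]
opening: 0.997
t 15.78 pos [0.4406 0.2342 0.2149] F [ 0.2 -0.7  0. ] open 0.998 units [ 0.011 -0.058  0.099] rows 0.4
axes [[0.971, 0.239, -0.004], [0.239, -0.971, -0.0], [-0.004, -0.0, -1.0]]
```

View pics/end.png

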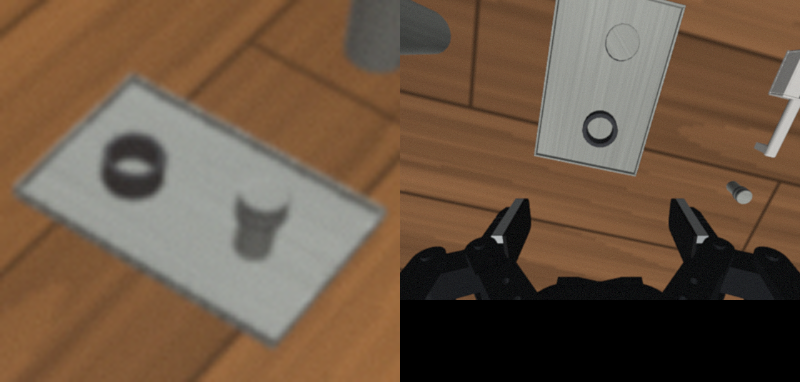

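The ring lies flat at left crop (133,165), and the weight stands upright at (262,220). Both are inside the rim and the gripper is clear, so I'm handing in.

```bash
python3 -c "
from bench import ctrl
print(ctrl.hand_in())"
```

```text
the job is handed in; nothing more can be done
None
```

Both parts are on the tray. I lifted the whistle weight off the stem and stood it in the tray's far half, then laid the guard ring flat in the near half. I handed the job in at about 15.8 s of the 64 s allowed.

**Placing:** I let each part go only after the wrist force showed it touching the tray floor: about 24 N for the weight and 27 N for the ring. Both touched at the heights I had predicted, to within a millimetre. A picture taken after the weight was released, before I gripped the ring, showed the ring still in place around the stem.

**Last checks:** The final picture shows the weight upright and the ring flat, both well inside the rim. From the gripper positions at release they are about 0.11 m apart. The gripper was open and about 0.2 m above the counter, with the wrist force near zero. No check failed or disagreed.

**Not checked:** I judged the final tilt and positions from the picture and the gripper readings, without a separate pixel measurement. `ctrl.hand_in()` gives no verdict. During the long carries the tool drifted by up to about 2–3 cm and 2–3 degrees, and I corrected that before each descent.

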